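# Start the loaded tank of a chocolate melter

### The arm

A 6-joint arm with a two-finger parallel gripper is mounted at the origin on the work surface. World frame = base frame: x ahead of the robot, y to its left, z up, the work surface at z = 0. Lengths are in mm, angles in rad, forces in N, time in s.
With the tool pointing down it reaches from about 400 to 925 mm from the base axis. Payload 12.5 kg.
Tool frame: the origin (TCP) lies midway between the tips of the shut fingers; the grasp point (between the pads) lies 19 mm behind it; z points along the fingers, y is the line along which they close (so a half turn about z gives the same grasp; the last joint's range is limited). The gripper opens to 95 mm and grips with 3 to 60 N. Pads are 20 mm wide; open, the fingers measure 119 mm over their backs; the gripper's body (75 mm by 180 mm) begins 59 mm behind the grasp point.
Start: joints at [1.022, 0.491, 1.559, -0, 1.092, -0.106], TCP at [267.781, 564.748, 214.661] pointing down, gripper open.
Joint ranges: [-3.1, 3.1], [-0.84, 2.19], [0.05, 2.79], [-1.13, 4.28], [0.06, 2.93], [-2.69, 2.69]. Speed limits (rad/s): [2.22, 2.22, 2.79, 3.14, 3.14, 3.14].

### API

Orientations are given as [roll, pitch, yaw] about the fixed x, y, z axes, in that order (R = Rz(yaw) Ry(pitch) Rx(roll)).
In Python, from cell import state, read_camera, job_done gives the robot as it stands.
- The arm moves only by the tool carry_out, never from a script. Its argument "moves" is a list of rows, each an object with "slide": the shift along the tool's x, y, z as a fraction of full scale, a list of three; "spin": the turn about the tool's z as a fraction of full scale. A call has 1 to 12 rows; each row shifts and turns the commanded pose from where the row before left it, along the tool's axes as they then stand; what a row does not reach is not made up. Full scale, the value 1, is 0.4 m for a shift and 30 degrees for a turn. A row lasts 1/12 s, in which the tool goes at most 41.7 mm and 7.16 degrees, less where a joint would pass 70% of its speed; a pose out of reach is approached as far as the arm can. A call with a number of a shift or a turn outside -1 to 1 is refused whole. A call with a gripper value outside its range is refused whole. "hand" is the closure, from 0 (fully open) to 1 (shut), set as the call begins (left out, the last holds). The fingers move at their own pace and stop on an object; the grip force is fixed at half the most. Time passes only in rows, so rows that do not move let the fingers close. It gives the time, the measured TCP pose, the force, the opening and the grip force at its end, in the units of the state.
- state(): the state, without advancing time (a new reading comes with each control period).
- read_camera(name): name is "scene" or "top"; returns a dict with "color" (400x640x3 uint8, red, green, blue), "K" (3x3 intrinsics, pixels), "R" (3x3) and "t" (3): a world point X has camera coordinates R X + t. Camera axes: x right, y down, z forward; pixel columns grow to the right and rows downward; lengths in mm; the calibration is good to about 2 mm. A picture is of the moment at which its call begins. There is no depth.
- job_done(): hands the job in; it is judged then, once.
The state is a dict: "t": time; "joints": joint angles; "qvel": joint speeds; "tau": joint torques, N m; "eef_pos": TCP position; "tcp_rot": TCP orientation; "ft_force": force on the tool from outside, world axes, zero at the start; "moment": the same for the moment, N m; "opening": opening from 0.0 (shut) to 1.0 (fully open); "grip_force": force on a finger pad.
Only numpy, scipy, OpenCV 4.12 (cv2) and the standard library are available. Lean on these libraries where they do the work, as an engineer would, in place of code of your own. Each camera call takes 0.05 s, during which the arm holds its last target. There are 200 camera calls.

### The job

Start the twin-tank chocolate melter on the open tank, the one with the chocolate slabs in it: first switch on the wide mains rocker at the left end of the console, then the heater rocker in front of that tank, and last press the round start button at the right end all the way in and let it go. The rockers go on by pressing down their near end. Leave the heater of the lidded tank off, pick nothing up, and do not disturb the lid, the slabs or the things standing beside the melter.

Things in the scene. Friction and masses are not known exactly. Their poses are not given: they have to be found in the camera images.
- melter: Fixed white melter, 400 wide, 400 deep, 150 mm high. Origin on the bench below the middle of the row of controls; x away from the robot to the tanks, y left, z up. Its console (x -55 to 85 mm) slopes: face 75 mm high at x = 0, rising to +x at 0.35 rad, normal (-0.343, 0, 0.939). Row at x = 0: mains y = +155, left heater +85, right heater -85, start -155 mm. Tanks centred at x 215, y +95 and -95.
- mains (a joint): The wide mains rocker at the left end. Black, 30 mm long up the slope, 34 mm wide, V-shaped face, thin bezel. It see-saws about its middle: 0 = off (near end, towards the robot, stands up), 0.42 rad = on (near end down). About 5 N on the near end turns it; past 0.21 it snaps over and stays.
- mains_near (a point): Top edge of the near end of the mains rocker, middle of its width; moves with it. Press here or up to 5 mm nearer the robot, not towards the rocker's middle, so its far half can rise. Off, it stands 12 mm off the console's face (square to it); on, 6 mm; the bezel is 2.5 mm high.
- heater_left (a joint): Left tank's heater rocker, narrow, in front of it; a fixed dial 17 mm high stands 58 mm up-slope. Black, 30 mm long up the slope, 20 mm wide, V-shaped face, thin bezel. It see-saws about its middle: 0 = off (near end, towards the robot, stands up), 0.42 rad = on (near end down). About 5 N on the near end turns it; past 0.21 it snaps over and stays.
- heater_left_near (a point): Top edge of the near end of the left heater rocker, middle of its width; moves with it. Press here or up to 5 mm nearer the robot, not towards the rocker's middle, so its far half can rise. Off, it stands 12 mm off the console's face (square to it); on, 6 mm; the bezel is 2.5 mm high.
- heater_right (a joint): Right tank's heater rocker, narrow, in front of it; a fixed dial 17 mm high stands 58 mm up-slope. Black, 30 mm long up the slope, 20 mm wide, V-shaped face, thin bezel. It see-saws about its middle: 0 = off (near end, towards the robot, stands up), 0.42 rad = on (near end down). About 5 N on the near end turns it; past 0.21 it snaps over and stays.
- heater_right_near (a point): Top edge of the near end of the right heater rocker, middle of its width; moves with it. Press here or up to 5 mm nearer the robot, not towards the rocker's middle, so its far half can rise. Off, it stands 12 mm off the console's face (square to it); on, 6 mm; the bezel is 2.5 mm high.
- start (a joint): The start button at the right end: black cap 25 mm across in a round aluminium collar 41 mm across. 0 = out, 0.005 m = fully in; it moves square to the console's face, starts to move at about 1.2 N, bottoms at 4 N and springs back.
- start_top (a point): Centre of the start button's cap: 22 mm off the console's face when out, 17 mm when in; the collar stands 12 mm high.
- lid_center (a point): Centre of the loose steel lid (248 x 174 x 8 mm, black knob 30 mm high on top) lying on one of the two tanks: y in the melter's frame is about +95 mm when it covers the left tank, -95 mm when it covers the right. Not to be moved.
- slab_center (a point): Centre of the lower of two loose dark chocolate slabs, each 180 x 100 x 22 mm, lying one on the other on the floor of the open tank. Not to be moved.
- slab_top_center (a point): Centre of the upper slab. Not to be moved.
- mould_center (a point): Centre of a clear empty chocolate mould, 275 x 135 x 24 mm, lying on the bench left of the melter. Not to be moved.
- bowl: Steel bowl, rim 150 mm across, 70 mm high, right of the melter; origin at the centre of its underside. Not to be moved.
- jar_center (a point): Centre of a small clear jar with a white cap, 60 mm across, 85 mm high, right of the console. Not to be moved.

How it is judged (in metres and radians):
On the way, in this order (a step that is already met when the one before it is completed fails the run):
1. the mains rocker is switched on, both heaters still off (value of joint mains above 0.33 rad and value of joint each of heater_left, heater_right below 0.12 rad), for 0.1 s.
2. then the heater rocker of the tank with the slabs is switched on (value of joint mains above 0.33 rad and ((y of lid_center in the frame of melter above 0 m and value of joint heater_right above 0.33 rad and value of joint heater_left below 0.12 rad) or (y of lid_center in the frame of melter below 0 m and value of joint heater_left above 0.33 rad and value of joint heater_right below 0.12 rad))), for 0.1 s.
3. then the start button is pressed fully in by the robot (all of step 2 and value of joint start above 0.004 m and contact force between the fingers and start above 1 N), for 0.1 s.
At the end, for the whole second after the job is handed in: The mains rocker and the heater rocker of the tank with the slabs are snapped over to on (beyond 0.33 of 0.42 rad), the lidded tank's heater rocker is off (below 0.12 rad), the start button is out again (within 1 mm), and the lid, both slabs, mould, bowl and jar lie within 20 mm of where they were (all of step 2 and value of joint start below 0.001 m and distance of each of lid_center, slab_center, slab_top_center, mould_center, bowl, jar_center from where it was at the start of the episode below 0.02 m); the robot touches nothing.
It fails at once if a heater was switched on while the mains was off (value of joint mains below 0.12 rad and value of joint any of heater_left, heater_right above 0.33 rad).
It fails at once if the heater of the lidded tank was switched on ((y of lid_center in the frame of melter above 0 m and value of joint heater_left above 0.33 rad) or (y of lid_center in the frame of melter below 0 m and value of joint heater_right above 0.33 rad)).
It fails at once if start was pressed while the mains or both heaters were off (value of joint start above 0.0035 m and (value of joint mains below 0.12 rad or value of joint each of heater_left, heater_right below 0.12 rad)).
It fails at once if the lid or a slab was shifted or picked up (distance of any of lid_center, slab_center, slab_top_center from where it was at the start of the episode above 0.02 m).
It fails at once if the mould, bowl or jar was shifted or picked up (distance of any of mould_center, bowl, jar_center from where it was at the start of the episode above 0.02 m).
It also fails if it takes over 48 s, if anything falls off the work surface, if the arm or the gripper's body presses on something with over 40 N, if the wrist force passes 120 N, or if a joint passes its speed limit or range.

## Working session

There is one attempt and no reset: what is moved stays moved. The work goes in short steps, Python scripts to look and compute and a tool call to move; the robot and the scene stay as the last step left them, time stands still between calls to the robot, and variables do not carry over. Pictures are saved under pics/ and viewed, at most 10 in all, crops included, and the job is handed in when it is done.

Besides the shell and the picture viewer there is one more tool, called after "Emit:" as a command line: name --argument value ..., lists and objects as JSON in quotes. carry_out: Moves the arm, as the interface text tells. Shift numbers are shares of 0.4 m and turn numbers shares of 30 degrees, none past 1 either way. Its arguments: {"type":"object","properties":{"moves":{"type":"array"},"hand":{"type":"number"}},"required":["moves"]}

```bash
mkdir -p pics; ls; python3 - <<'E'
from cell import state, read_camera
import cv2,pickle
s=state();print(s)
for n in("scene","top"):
    c=read_camera(n);pickle.dump(c,open(n+".pkl","wb"));cv2.imwrite(f"pics/{n}0.png",c["color"][...,::-1]);print(n,c["K"],c["R"],c["t"])
E
```

```text
pics
{'t': 0.0, 'joints': array([ 1.02238934e+00,  4.91581449e-01,  1.55943559e+00,  5.54503522e-06,
        1.09169553e+00, -1.05616002e-01]), 'qvel': array([0.00157495, 0.00082769, 0.00053882, 0.00058847, 0.0003859 ,
       0.00068328]), 'tau': array([-9.07919621e-04, -6.12640929e+01, -2.58183843e+01,  6.92315586e-02,
        4.81304736e-02, -1.28253923e-04]), 'eef_pos': array([267.6532106 , 564.52858956, 214.05291916]), 'tcp_rot': array([-3.14047949e+00, -1.22952489e-04,  2.69879904e+00]), 'ft_force': array([-0.1498112 , -0.14680842, -0.45502733]), 'moment': array([ 0.00486115, -0.04037337, -0.05249595]), 'grip_force': 0.0, 'opening': 1.0012330670449436}
scene [[409.59495101   0.         324.20120804]
 [  0.         409.59495101 199.08888068]
 [  0.           0.           1.        ]] [[-0.40662365  0.91358309  0.00480999]
 [ 0.5894263   0.26636109 -0.76264566]
 [-0.69802138 -0.30727463 -0.64679862]] [ 218.01749182 -266.468388   1651.27826263]
top [[504.22146514   0.         320.89294861]
 [  0.         504.22146514 196.1459445 ]
 [  0.           0.           1.        ]] [[ 0.01137481 -0.99993113 -0.00289092]
 [-0.98349897 -0.01066575 -0.18059907]
 [ 0.1805558   0.0048975  -0.98355255]] [  38.34888654  606.23511147 1105.23545218]
```

View pics/scene0.png

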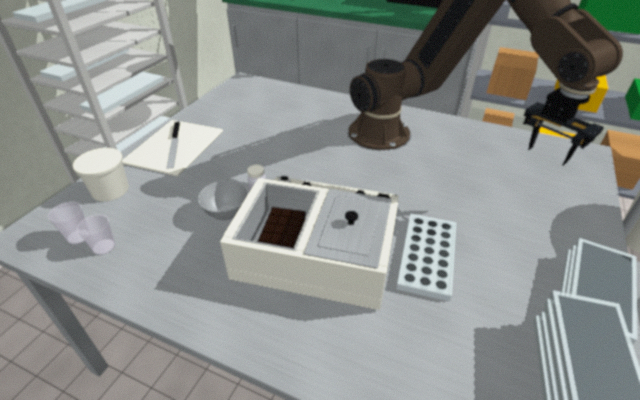

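View pics/top0.png

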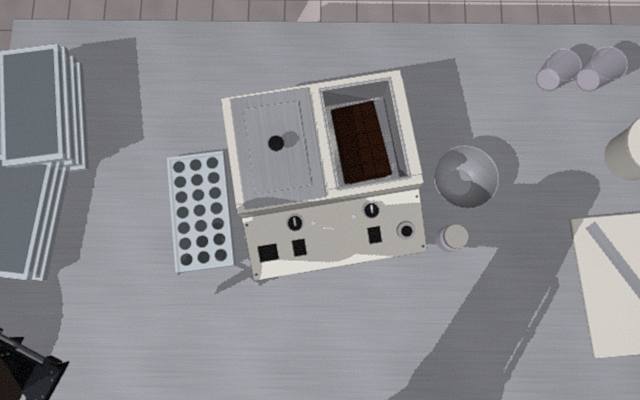

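The left tank has the lid and the right tank holds the slabs, so the heater to use is heater_right. In the top image the mains is at about (268,253), the left heater at (299,247), the right heater at (375,235) and start at (406,231). Next I'll measure these.

```bash
cat > h.py <<'E'
import numpy as np,cv2
def ray(c,p,z):
    d=c["R"].T@np.linalg.solve(c["K"],[p[0],p[1],1]);o=-c["R"].T@c["t"]
    return o+d*(z-o[2])/d[2]
def fit(a,b): # world=R(yaw)a+t
    ca,cb=a.mean(0),b.mean(0);A,B=a-ca,b-cb
    y=np.arctan2((A[:,0]*B[:,1]-A[:,1]*B[:,0]).sum(),(A*B).sum())
    R=np.array([[np.cos(y),-np.sin(y)],[np.sin(y),np.cos(y)]]);return y,R,cb-R@ca
def plan(tgt,yaw,s): # slide (mm, tool axes) to world tgt, at present yaw
    from scipy.spatial.transform import Rotation as Ro
    return Ro.from_euler("xyz",s["tcp_rot"]).inv().apply(np.array(tgt)-s["eef_pos"])
E
python3 - <<'E'
from h import *
import pickle
c=pickle.load(open("top.pkl","rb"));g=cv2.cvtColor(c["color"],cv2.COLOR_RGB2GRAY)
m=(g<60).astype(np.uint8)
n,l,s,ce=cv2.connectedComponentsWithStats(m)
P=[]
for q in[(268,253),(299,247),(375,235),(406,231)]:
    i=min((i for i in range(1,n) if s[i][4]>20),key=lambda i:np.hypot(*(ce[i]-q)));print(s[i],ce[i]);P.append(ce[i])
# mean heights: rockers ~82, cap ~ 96 ; local x offset ~ -n*h
hs=[7,7,7,22]
W=np.array([ray(c,p,75+.939*h)[:2] for p,h in zip(P,hs)])
L=np.array([[-.343*h,y] for h,y in zip(hs,[155,85,-85,-155])])
y,R,t=fit(L,W);print("yaw",y,np.degrees(y),"t",t,"res",(L@R.T+t-W).round(1))
for nm,yy,u,h in[("mains",155,-15,12),("hr",-85,-15,12),("start",-155,0,22)]:
    p=R@[u*.939-.343*h,yy]+t;print(nm,p,75+u*.343+.939*h)
E
```

```text
[258 244  20  18 273] [267.7032967  252.28205128]
[292 239  14  17 178] [298.93258427 247.09550562]
[368 227  13  16 178] [374.18539326 234.36516854]
[402 226  10  10  84] [406.32142857 230.5952381 ]
yaw 0.17878831887209023 10.243816097609937 t [503.54005751   9.53518674] res [[-0.3  0.9]
 [ 0.   0.6]
 [ 0.2 -0.4]
 [ 0.  -1.1]]
mains [458.06439601 158.82765344] 81.123
hr [500.745357   -77.34672191] 81.123
start [ 523.67912883 -144.33605788] 95.658
```

Emit:
carry_out --hand 1 --moves '[{"slide":[0,0,0],"spin":-0.237},{"slide":[0,0,0],"spin":-0.237},{"slide":[0,0,0],"spin":-0.237},{"slide":[0,0,0],"spin":-0.237},{"slide":[0,0,0],"spin":-0.238},{"slide":[-0.02,-0.09,0],"spin":0},{"slide":[-0.02,-0.09,0],"spin":0},{"slide":[-0.02,-0.09,0],"spin":0},{"slide":[-0.02,-0.09,0],"spin":0},{"slide":[-0.02,-0.09,0],"spin":0},{"slide":[-0.02,-0.09,0],"spin":0},{"slide":[-0.02,-0.09,0],"spin":0}]'

```text
t: 1.1
eef_pos: [367.7, 325.0, 214.5]
tcp_rot: [-3.142, -0.0, -2.963]
ft_force: [0.6, 0.8, 0.6]
opening: 0.217
grip_force: 0.0
```

Emit:
carry_out --moves '[{"slide":[-0.023,-0.075,0],"spin":0},{"slide":[-0.023,-0.075,0],"spin":0},{"slide":[-0.023,-0.075,0],"spin":0},{"slide":[-0.022,-0.075,0],"spin":0},{"slide":[-0.022,-0.075,0],"spin":0},{"slide":[-0.022,-0.074,0],"spin":0},{"slide":[0,0,0.06],"spin":0},{"slide":[0,0,0.06],"spin":0},{"slide":[0,0,0.06],"spin":0},{"slide":[0,0,0.06],"spin":0},{"slide":[0,0,0.03],"spin":0},{"slide":[0,0,0],"spin":0}]'

```text
t: 2.1
eef_pos: [451.3, 159.1, 104.3]
tcp_rot: [-3.142, -0.005, -2.964]
ft_force: [-0.4, 0.4, -0.5]
opening: 0.006
grip_force: 0.0
```

```bash
cat > look.py <<'E'
import sys;from h import *
from cell import state, read_camera
s=state();y=.1788;R=np.array([[np.cos(y),-np.sin(y)],[np.sin(y),np.cos(y)]])
print("melter xy",R.T@(s["eef_pos"][:2]-[503.5,9.5]),s["eef_pos"][2],s["tcp_rot"][2],s["ft_force"].round(1))
if len(sys.argv)>1:
    ims=[]
    for n in("top","scene"):
        c=read_camera(n);p=c["K"]@(c["R"]@s["eef_pos"]+c["t"]);p=p[:2]/p[2];print(n,p)
        u,v=(int(k) for k in p);u=max(60,min(580,u));v=max(50,min(350,v))
        ims.append(cv2.resize(c["color"][v-50:v+50,u-50:u+50],(400,400),interpolation=cv2.INTER_CUBIC));print("crop origin",u-50,v-50,"x4")
    cv2.imwrite(f"pics/{sys.argv[1]}.png",np.hstack(ims)[...,::-1])
E
python3 look.py a
```

```text
melter xy [-24.70654636 156.5332074 ] 104.29174047367832 -2.963593120419832 [-0.4  0.4 -0.5]
top [267.00462943 262.04850514]
crop origin 217 212 x4
scene [384.76767182 186.47070855]
crop origin 334 136 x4
```

View pics/a.png

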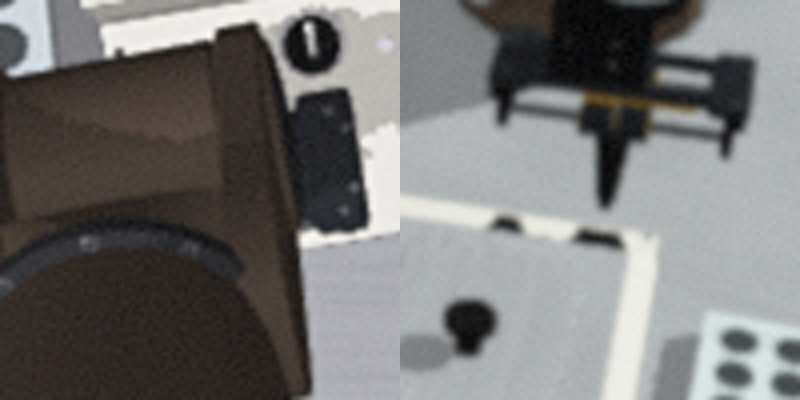

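Left crop: the arm hides the rocker from the top camera. Right crop: the shut fingertips, around (605,205) in the crop, are tapered and hover in front of the mains. I'll go down by the estimate and the force reading.

Emit:
carry_out --moves '[{"slide":[-0.007,0,0.02],"spin":0},{"slide":[0,0,0.015],"spin":0},{"slide":[0,0,0.01],"spin":0},{"slide":[0,0,0.005],"spin":0},{"slide":[0,0,0.003],"spin":0},{"slide":[0,0,0],"spin":0},{"slide":[0,0,0],"spin":0}]'

```text
t: 2.78
eef_pos: [455.4, 160.0, 85.5]
tcp_rot: [3.142, 0.0, -2.963]
ft_force: [-0.0, 0.5, 1.0]
opening: 0.001
grip_force: 0.0
```

```bash
python3 look.py
```

```text
melter xy [-20.6098684  156.66764961] 85.54810393034481 -2.963364168114531 [-0.   0.5  1. ]
```

Emit:
carry_out --moves '[{"slide":[0.002,0,0.005],"spin":0},{"slide":[0,0,0.005],"spin":0},{"slide":[0,0,0.003],"spin":0},{"slide":[0,0,0.003],"spin":0},{"slide":[0,0,0.003],"spin":0},{"slide":[0,0,0],"spin":0}]'

```text
t: 3.28
eef_pos: [454.2, 159.8, 78.2]
tcp_rot: [3.142, -0.0, -2.963]
ft_force: [-5.4, -1.1, 13.3]
opening: 0.005
grip_force: 6.9
```

Emit:
carry_out --moves '[{"slide":[0,0,0.002],"spin":0},{"slide":[0,0,0.002],"spin":0},{"slide":[0,0,0],"spin":0}]'

```text
t: 3.53
eef_pos: [454.3, 159.9, 77.7]
tcp_rot: [3.142, 0.001, -2.963]
ft_force: [-8.5, -2.9, 28.2]
opening: 0.005
grip_force: 15.0
```

Emit:
carry_out --moves '[{"slide":[0,0,-0.03],"spin":0},{"slide":[0,0,-0.07],"spin":0},{"slide":[0,-0.09,0],"spin":0},{"slide":[0,-0.09,0],"spin":0},{"slide":[0,-0.09,0],"spin":0},{"slide":[0,-0.09,0],"spin":0},{"slide":[0,-0.09,0],"spin":0},{"slide":[0,-0.09,0],"spin":0},{"slide":[0,-0.064,0],"spin":0},{"slide":[0,0,0],"spin":0},{"slide":[0,0,0],"spin":0}]'

```text
t: 4.45
eef_pos: [497.4, -79.0, 115.9]
tcp_rot: [3.141, 0.0, -2.966]
ft_force: [-1.0, 0.2, 0.5]
opening: 0.005
grip_force: 0.0
```

```bash
python3 look.py; python3 - <<'E'
from cell import read_camera
import cv2,numpy as np,pickle
a=pickle.load(open("top.pkl","rb"))["color"];b=read_camera("top")["color"]
f=lambda i:cv2.resize(i[215:295,235:335],(500,400)[:2],interpolation=cv2.INTER_CUBIC)
s=read_camera("scene")["color"];cv2.imwrite("pics/b.png",np.vstack([np.hstack([cv2.resize(i[215:285,235:335],(400,280),interpolation=cv2.INTER_CUBIC) for i in(a,b)]),cv2.resize(s[150:220,240:440],(800,280),interpolation=cv2.INTER_CUBIC)])[...,::-1])
E
```

```text
melter xy [-21.79388001 -86.02545272] 115.9414267005404 -2.9660089372484393 [-1.   0.2  0.5]
```

View pics/b.png

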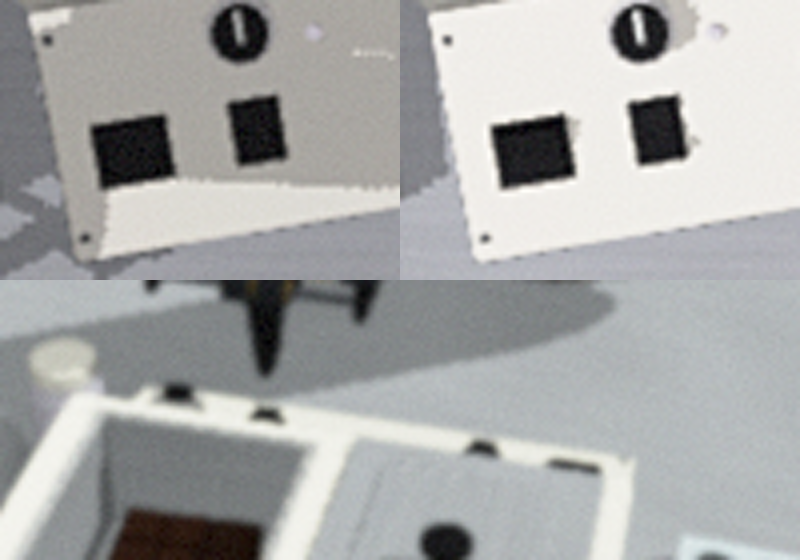

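Compare the two crops. The mains now casts its shadow at the far end (crop (575,125)), while the untouched left heater still casts its shadow at the near end (crop (692,145)). So the mains is on. The right heater is next, pressed the same way.

Emit:
carry_out --moves '[{"slide":[0,0,0.05],"spin":0},{"slide":[0,0,0.02],"spin":0},{"slide":[0,0,0.01],"spin":0},{"slide":[0,0,0.005],"spin":0},{"slide":[0,0,0.003],"spin":0},{"slide":[0,0,0.003],"spin":0},{"slide":[0,0,0.003],"spin":0},{"slide":[0,0,0],"spin":0}]'

```text
t: 5.22
eef_pos: [497.1, -77.5, 78.9]
tcp_rot: [3.141, -0.0, -2.963]
ft_force: [-2.7, 1.6, 2.7]
opening: 0.007
grip_force: 1.6
```

Emit:
carry_out --moves '[{"slide":[0,0,0.003],"spin":0},{"slide":[0,0,0.003],"spin":0},{"slide":[0,0,0.003],"spin":0},{"slide":[0,0,0],"spin":0}]'

```text
t: 5.55
eef_pos: [497.4, -77.5, 77.4]
tcp_rot: [-3.141, 0.001, -2.963]
ft_force: [-11.1, 4.4, 36.5]
opening: 0.003
grip_force: 19.2
```

Emit:
carry_out --moves '[{"slide":[0,0,-0.03],"spin":0},{"slide":[0,0,-0.075],"spin":0},{"slide":[0,-0.09,0],"spin":0},{"slide":[-0.025,-0.086,0],"spin":0},{"slide":[0,0,0],"spin":0},{"slide":[0,0,0],"spin":0}]'

```text
t: 6.05
eef_pos: [520.3, -146.7, 117.1]
tcp_rot: [-3.141, 0.001, -2.965]
ft_force: [-0.6, 0.0, -0.1]
opening: 0.003
grip_force: 0.0
```

```bash
python3 look.py; python3 - <<'E'
from cell import read_camera
import cv2,numpy as np
b=read_camera("top")["color"];s=read_camera("scene")["color"]
cv2.imwrite("pics/c.png",np.vstack([cv2.resize(b[200:270,240:440],(800,280),interpolation=cv2.INTER_CUBIC),cv2.resize(s[150:220,240:440],(800,280),interpolation=cv2.INTER_CUBIC)])[...,::-1])
E
```

```text
melter xy [ -11.26172052 -156.66520484] 117.14899480844343 -2.9653219009147023 [-0.6  0.  -0.1]
```

View pics/c.png

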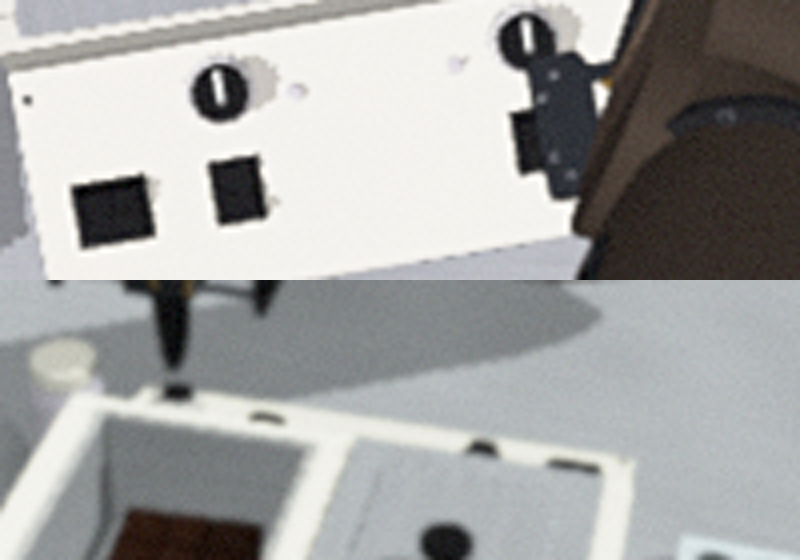

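In the lower view the right heater's end at (265,415) is now flat like the mains at (573,465), and the left heater at (483,447) still stands up. The fingertips at (175,360) are above the start cap at (178,392), so I'll press it.

Emit:
carry_out --moves '[{"slide":[0,0,0.03],"spin":0},{"slide":[0,0,0.015],"spin":0},{"slide":[0,0,0.005],"spin":0},{"slide":[0,0,0.004],"spin":0},{"slide":[0,0,0.004],"spin":0},{"slide":[0,0,0.003],"spin":0},{"slide":[0,0,0],"spin":0}]'

```text
t: 6.73
eef_pos: [519.8, -145.3, 92.8]
tcp_rot: [-3.141, 0.001, -2.963]
ft_force: [0.7, 2.1, 2.9]
opening: 0.005
grip_force: 1.9
```

Emit:
carry_out --moves '[{"slide":[0,0,0.003],"spin":0},{"slide":[0,0,0.003],"spin":0},{"slide":[0,0,0],"spin":0},{"slide":[0,0,0],"spin":0}]'

```text
t: 7.07
eef_pos: [520.1, -145.4, 91.9]
tcp_rot: [-3.141, 0.002, -2.963]
ft_force: [-4.0, 5.8, 20.9]
opening: 0.004
grip_force: 10.2
```

Force has risen to about 21 N and the tip has stopped, so the button is at the bottom. I'll hold briefly, then lift clear and back off towards the robot.

Emit:
carry_out --moves '[{"slide":[0,0,0],"spin":0},{"slide":[0,0,0],"spin":0},{"slide":[0,0,-0.03],"spin":0},{"slide":[0,0,-0.08],"spin":0},{"slide":[0,0,-0.09],"spin":0},{"slide":[0.09,0,-0.03],"spin":0},{"slide":[0.09,0,0],"spin":0},{"slide":[0,0.09,0],"spin":0},{"slide":[0,0.09,0],"spin":0},{"slide":[0,0.09,0],"spin":0},{"slide":[0,0,0],"spin":0},{"slide":[0,0,0],"spin":0}]'

```text
t: 8.07
eef_pos: [429.4, -50.9, 182.5]
tcp_rot: [-3.141, 0.0, -2.961]
ft_force: [0.4, -0.4, 0.7]
opening: 0.005
grip_force: 0.0
```

```bash
python3 look.py; python3 - <<'E'
from cell import read_camera
import cv2,numpy as np
b=read_camera("top")["color"];s=read_camera("scene")["color"]
cv2.imwrite("pics/d.png",np.vstack([cv2.resize(b[60:280,160:510],(800,503)),cv2.resize(s[170:194,240:440],(800,96),interpolation=cv2.INTER_CUBIC)])[...,::-1])
E
```

```text
melter xy [-83.63626499 -46.29808707] 182.51104824046593 -2.960609588651984 [ 0.4 -0.4  0.7]
```

View pics/d.png

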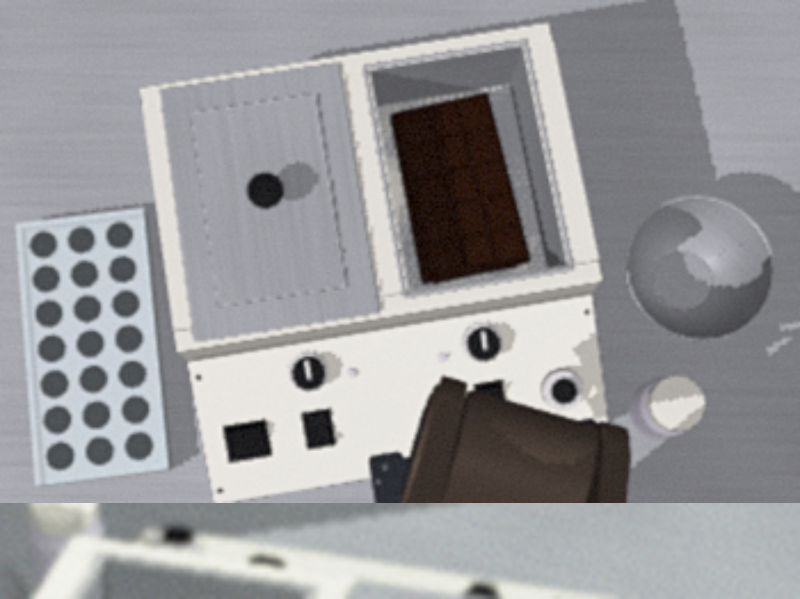

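Everything is in place: the lid, slabs, mould, bowl and jar haven't moved, the start button at (563,390) is out, and the right heater at (265,560) is flat. The robot touches nothing.

```bash
python3 -c "
from cell import job_done
print(job_done())"
```

```text
the job is handed in; nothing more can be done
None
```

The job is handed in, verdict not shown: I switched on the mains, then the right heater (open tank with the slabs), then pressed and released start; forces and pictures agree, and nothing else moved.

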